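# Fit a cartridge in a bench filter with a bayonet cover

## Task

Fit the filter cartridge that stands on the white tray: press the filter housing's bayonet cover down against its spring, twist it about a quarter turn anticlockwise (seen from above) until it comes to its stop, lift it off and set it aside. Lower the cartridge into the open housing, grip rib up, then put the cover back, press and twist it clockwise and let its spring lock it fully home again. Feel for the stops and do not force the cover, and do not knock over or push about the brown bottle and the beaker that stand just behind the work.

Things in the scene. Friction and masses are not known exactly. Their poses are not given: they have to be found in the camera images.
- housing: Grey round filter housing, fixed to the worktop. Foot 132 mm, barrel 114 mm across, 42 mm high; a brass hose stub on two opposite sides along its y axis, reaching 91 mm from the centre, up to 35 mm high. Origin: centre of its underside, z up. The cover must not be forced: cover and housing may bear on each other with 120 N at most.
- collar (a point): Centre of the top of the housing's steel collar, 78 mm above the worktop, 82 mm across, bevelled. Two opposite bayonet pins, 8 mm thick, stick out of it to 51 mm from the axis, centres 12 mm below this point. The collar is clamped at an angle that differs from unit to unit: the pin line lies 64 to 84 deg anticlockwise (from above) of the housing's x axis; no pose shows it, feel or see it.
- bore_floor (a point): Centre of the floor of the bore in housing and collar, 11 mm above the worktop; the bore is 67 mm across, so that the cartridge has about 4 mm of room all round. Any turn of the cartridge about its axis will do.
- seat (a point): Point on the housing's axis, 52 mm up, where the origin of the locked cover lies. A black spring-loaded ring round the collar pushes the cover's rim up: 8 N at this height, 10.5 N 5 mm lower, 12.5 N 9 mm lower (the hand feels this less the cover's weight). Cover off: ring 4 mm higher. A cover on the housing but not locked rests with its origin 5 mm below this point (let go half-way) or 4 mm above it (pins under the entries).
- cover: Aluminium bayonet cover, loose, 0.22 to 0.35 kg: round cap, 101 mm across, 66 mm high, open below (bore 86 mm, 2 mm clearance round the collar), black grip bar on top. Origin: centre of its lower rim; z up; x along the bar. Starts locked: origin on seat, x along the housing's x within 1 deg. Pressed 5 to 9 mm down (then it is hard on the pins) it can be turned.
- cover_grip (a point): Middle of the cover's grip bar, 87 mm above the rim. Bar 72 mm long (cover's x), 14 mm thick (y); top 10 mm above this point, foot 20 mm below it. Turning the pressed cover takes 0.1 to 0.3 N m (the rim rubs on the ring); at a stop the torque rises steeply.
- cover_entry (a point): In the rim at the cover's +x end: foot of one of two opposite J-shaped slots. Entry, open and flared at the rim: a pin in it has 4.7 deg of play either way (9 at the mouth). From it a run leads anticlockwise (from above), lower edge 14 mm, upper edge 26 mm above the rim, to a notch with floor 9 mm above the rim, in which the pin's middle may lie 62 to 86 deg from the entry's middle; hard stop at its end.
- cartridge: White filter cartridge with paper pleats, loose, 0.13 kg, upright on the tray: 58 mm across, body 66 mm high, on top a white grip rib 36 mm long (its x axis), 12 mm thick (y), 24 mm high, top 90 mm above the underside. Origin: centre of the underside; z up. Seated, it clears the inside of the cover.
- tray: White plastic tray, fixed, 150 mm along its x, 210 mm along its y, floor 3 mm thick, rim 15 mm high. Origin: centre of the underside. The cartridge stands in its +y half; its -y half is empty and takes the cover (for example centred at y = -47 mm).
- bottle: Brown round glass bottle with black cap, 60 mm across, 140 mm high, loose, upright; a bystander behind the work. Origin: centre of its underside.
- beaker: Clear beaker, 52 mm across, 68 mm high, loose, upright; a bystander behind the work. Origin: centre of its underside.
Not all that is in view belongs to the job. There is more than one size of the cartridge; the one meant has the size given above.

How it is judged:
By the outcome, as a careful person would: the job done as asked, in the order asked, and still so for the second after the job is handed in, with the robot touching nothing.
It also fails if it takes over 72 s, if anything falls off the work surface, if the arm or the gripper's body presses on something with over 40 N, if the wrist force passes 120 N, or if a joint passes its speed limit or range.

## Robot

A 6-joint arm with a two-finger parallel gripper is mounted at the origin on a cart in front of the work surface, level with it; the furniture and walls round the work are solid. World frame = base frame: x ahead of the robot, y to its left, z up, the work surface at z = 0. Lengths are in mm, angles in degrees, forces in N, time in s.
With the tool pointing down it reaches from about 225 to 725 mm from the base axis. Payload 3.1 kg.
Tool frame: the origin (TCP) lies between the finger pads; the fingertips stand 11 mm ahead of it and the grasp point (between the pads) lies 8 mm behind it (bot.tcp_to_tips is the distance from the TCP to the fingertips, in mm); z points along the fingers, y is the line along which they close (so a half turn about z gives the same grasp; the last joint's range is limited). The gripper opens to 85 mm and grips with 20 to 120 N. Pads are 22 mm wide; open, the fingers measure 114 mm over their backs; the gripper's body (76 mm by 85 mm) begins 54 mm behind the grasp point. The pads swing forward as they close: fully open they stand 13 mm farther back than shut.
Start: joints at [-75.676, 2.75, 5.684, 92.934, 0, 82.678], TCP at [193.645, -487.974, 242.312] pointing down, gripper open.
Joint ranges: [-166.93, 166.93], [-56.73, 111.36], [-69.38, 81.34], [-121.58, 131.49], [-85.45, 84.26], [-180, 180]. Speed limits (degrees/s): [159.86, 159.86, 180, 180, 180, 180].

## Interface

Orientations are given as [roll, pitch, yaw] about the fixed x, y, z axes, in that order (R = Rz(yaw) Ry(pitch) Rx(roll)).
In Python, from plant import bot, cams gives the robot as it stands.
- The arm moves only by the shell command python3 -m jog 'ROWS' [FORCE]. ROWS is JSON, a list that holds one entry, the list of rows, each a list of 7 numbers: the opening, from 0 (shut) to 1 (fully open), then the shift along the tool's x, y, z scaled (see below), then the turn, a rotation vector about the tool's x, y, z scaled (see below). A call has 1 to 8 rows; each row is the pose to reach, as a shift and turn from the pose commanded when the call began, along the tool's axes at that moment, turning the shorter way round; what a row does not reach only later rows make up. The controller multiplies each number of a shift by 200 mm and each number of a turn by 360 degrees. A row lasts 1/8 s, in which the tool goes at most 62.5 mm and 10.7 degrees, less where a joint would pass 70% of its speed; a pose out of reach is approached as far as the arm can. A call with a number of a shift or a turn outside -1 to 1 is refused whole. A call with a gripper value outside its range is refused whole. The fingers move at their own pace and stop on an object; FORCE is the grip in N (left out, the last holds). Time passes only in rows, so rows that repeat a pose let the fingers close. It gives the time, the measured TCP pose, the force, the opening and the grip force at its end, in the units of the state.
- bot.get_state(): the state, without advancing time (a new reading comes with each control period).
- cams.capture(name): name is "scene" or "top"; returns a dict with "frame" (384x512x3 uint8, blue, green, red), "mtx" (3x3 intrinsics, pixels), "rvec" (rotation vector, rad) and "tvec" (3), from world to camera coordinates, as OpenCV has them. Camera axes: x right, y down, z forward; pixel columns grow to the right and rows downward; lengths in mm; the calibration is good to about 2 mm. A picture is of the moment at which its call begins. There is no depth.
- bot.sign_off(): hands the job in; it is judged then, once.
The state is a dict: "t": time; "qpos": joint angles; "dq": joint speeds; "joint_efforts": joint torques, N m; "tcp_pos": TCP position; "eef_rot": TCP orientation; "force": force on the tool from outside, world axes, zero at the start; "moment": the same for the moment, N m; "finger_gap": finger opening in mm; "finger_force": force on a finger pad.
Only numpy, scipy, OpenCV 4.12 (cv2) and the standard library are available. Lean on these libraries where they do the work, as an engineer would, in place of code of your own. Each camera call takes 0.05 s, during which the arm holds its last target. There are 200 camera calls.

## Working session

There is one attempt and no reset: what is moved stays moved. The work goes in short steps, Python scripts to look and compute and a shell command to move; the robot and the scene stay as the last step left them, time stands still between calls to the robot, and variables do not carry over. Pictures are saved under pics/ and viewed, at most 10 in all, crops included, and the job is handed in when it is done.

```bash
ls; mkdir -p pics
python3 - <<'E'
from plant import bot,cams
import cv2
for n in("scene","top"):
    c=cams.capture(n); cv2.imwrite(f"pics/{n}0.png",cv2.resize(c["frame"],(800,600),interpolation=cv2.INTER_CUBIC))
    R=cv2.Rodrigues(c["rvec"])[0]; print(n,(-R.T@c["tvec"].ravel()).round(),R[2].round(2),c["mtx"][0,0])
print(bot.get_state())
E
```

```text
pics
scene [-52. 900. 782.] [ 0.55 -0.61 -0.57] 419.2102807733448
top [ 416.  173. 1347.] [ 0.15 -0.01 -0.99] 392.87885169129356
{'t': 0.1, 'qpos': array([-7.56766833e+01,  2.78903912e+00,  5.59821658e+00,  9.29349094e+01,
       -2.79220701e-04,  8.26777573e+01]), 'dq': array([-0.08253132, -0.05364967,  0.21914601, -0.02537172,  0.04049569,
       -0.06592732]), 'joint_efforts': array([ 2.26741657e-03, -3.39849472e+01,  3.20936286e+01,  1.57736486e-02,
       -2.10418580e-04,  1.14015651e-05]), 'tcp_pos': array([ 193.50370267, -487.44299679,  241.20990969]), 'eef_rot': array([-1.79875258e+02, -1.57475412e-02,  2.16455426e+01]), 'force': array([-0.67102354, -0.35311601, -0.07318899]), 'moment': array([-0.03971742,  0.00586316,  0.02687985]), 'finger_force': 0.0, 'finger_gap': 85.57577681460877}
```

View pics/scene0.png

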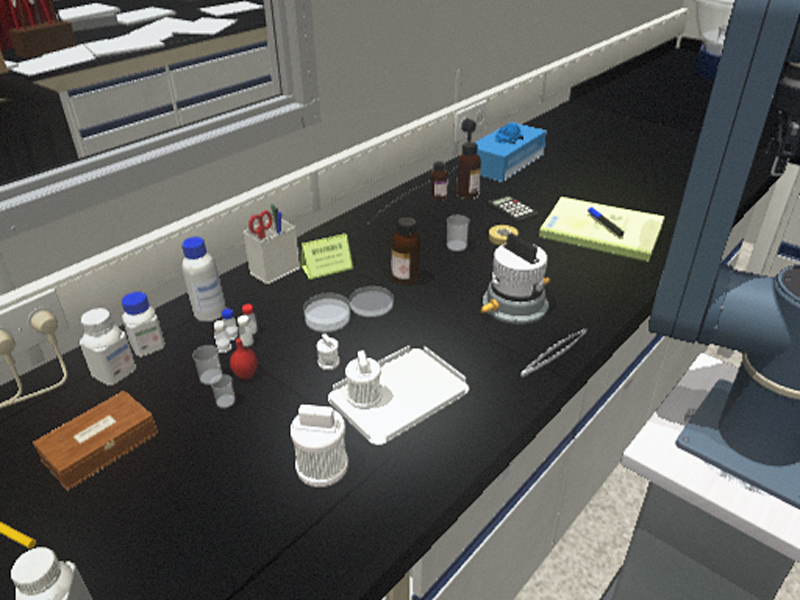

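View pics/top0.png

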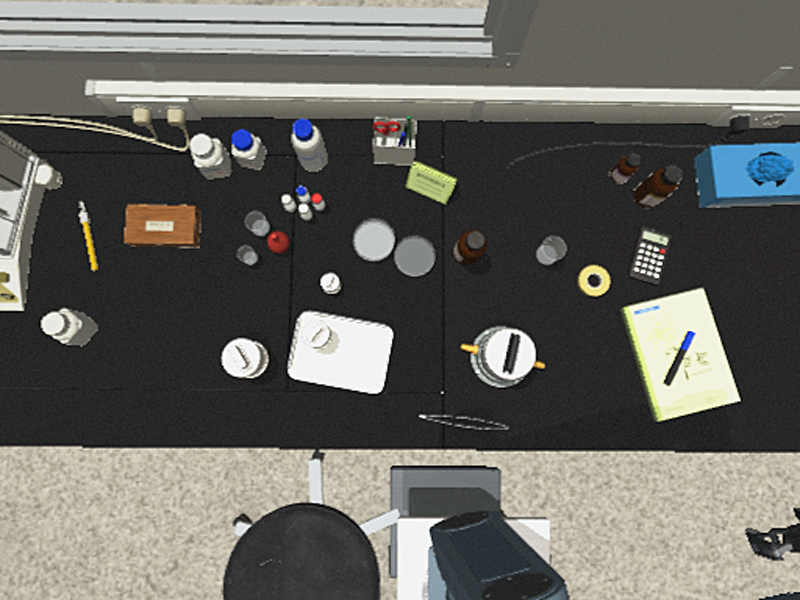

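Scene picture: housing at about (515,290), tray at (400,392) with a cartridge at (364,380), bottle at (405,250), beaker at (457,232). Cartridge look-alikes in the top picture are the large one (245,357), the small one (330,283) and the one on the tray (319,337). I take the one on the tray and check its size in the crop.

```bash
cat > h.py <<'E'
from plant import bot,cams
import cv2,numpy as np
def ray(c,uv,z):
    R=cv2.Rodrigues(np.array(c["rvec"],float))[0]; C=-R.T@np.array(c["tvec"],float).ravel()
    d=R.T@np.linalg.inv(c["mtx"])@np.array([uv[0],uv[1],1.]); return C+d*(z-C[2])/d[2]
def proj(c,p): return cv2.projectPoints(np.array(p,float).reshape(-1,3),np.array(c["rvec"],float),np.array(c["tvec"],float),c["mtx"],None)[0][:,0]
def crop(c,x,y,w,h,s): return cv2.resize(c["frame"][y:y+h,x:x+w],None,fx=s,fy=s,interpolation=cv2.INTER_CUBIC)
E
python3 - <<'E'
from h import *
t=cams.capture("top");s=cams.capture("scene")
a=np.hstack([crop(t,290,190,65,50,6),crop(t,180,190,65,50,6)])
b=np.hstack([crop(s,300,145,65,50,6),crop(s,200,215,65,50,6)])
cv2.imwrite("pics/c1.png",np.vstack([a,b]))
E
```

```text
(no output)
```

View pics/c1.png

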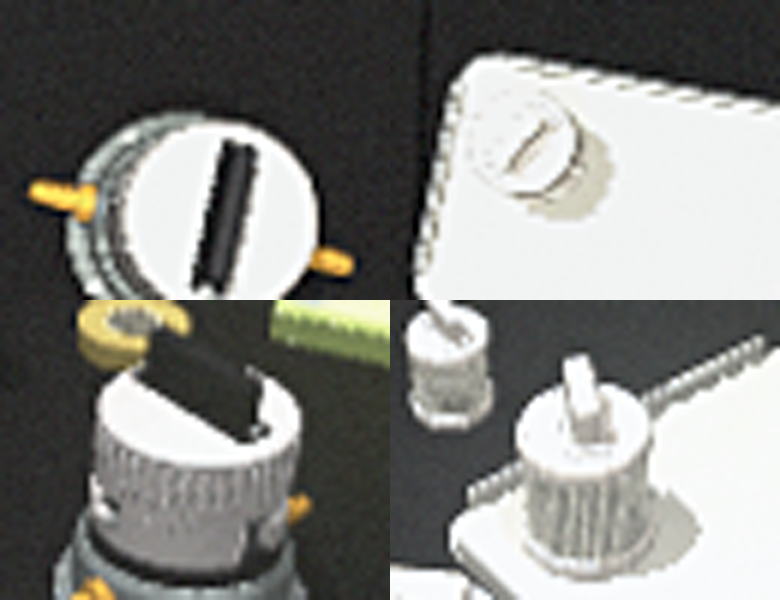

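The crops show the cover and bar (bar top ends at (238,142) and (206,290), stub tips at (30,188) and (352,265)) and the tray cartridge (disc spanning x 470–582, y 85–198).

Run:
```python
from h import *
t=cams.capture("top");s=cams.capture("scene")
f=lambda x,y,ox,oy,k=6:((x+.5)/k-.5+ox,(y+.5)/k-.5+oy)
T=lambda x,y,z:ray(t,f(x,y,290,190),z)[:2].round(1)
a,b=T(238,142,149),T(206,290,149);print("bar",a,b,(a+b)/2,np.linalg.norm(a-b),np.degrees(np.arctan2(*(a-b)[::-1])))
a,b=T(30,188,27),T(352,265,27);print("stubs",a,b,(a+b)/2,np.linalg.norm(a-b),np.degrees(np.arctan2(*(a-b)[::-1])))
T=lambda x,y,z:ray(t,f(x-390,y,180,190),z)[:2].round(1)
print("cart disc",T(526,141,69),T(470,141,69),T(582,141,69))
print("tray corner TL",T(470,55,15))
S=lambda x,y,z:ray(s,f(x-390,y-300,200,215),z)[:2].round(1)
print("scene cart disc",S(585,430,69), S(518,430,69),S(650,430,69),"rib",S(580,358,93),S(590,408,93))
S=lambda x,y,z:ray(s,f(x,y-300,300,145),z)[:2].round(1)
print("scene bar",S(170,335,149),S(255,380,149))
# tray corners from view (800x600 -> /1.5625)
for p in [(300,313),(392,322),(384,392),(290,375)]: print(p,ray(t,(p[0]/1.5625,p[1]/1.5625),15)[:2].round(1))
for p,z in [((469,247),70),((550,250),34)]: print("bystand",ray(t,(p[0]/1.5625,p[1]/1.5625),z)[:2].round(1))
for p,z in [((405,278),0),((457,247),0)]: print("bystand sc",ray(s,(p[0]/1.5625,p[1]/1.5625),z)[:2].round(1))
```

```text
bar [525.4 -65. ] [450.2 -47.2] [487.8 -56.1] 77.27793993113428 -13.316936884638809
stubs [509.7  28.1] [ 468.2 -151.6] [488.95 -61.75] 184.4297698312287 76.99606909298826
cart disc [529.6 333.3] [529.4 363.6] [529.9 303. ]
tray corner TL [583.1 373.2]
scene cart disc [531.1 335.6] [552.7 354.3] [510.1 317.5] rib [545.1 322.7] [519.4 343.3]
scene bar [516.9 -71.5] [460.9 -61.1]
(300, 313) [577.7 376.1]
(392, 322) [559.8 175.4]
(384, 392) [409.  191.1]
(290, 375) [443.5 393.2]
bystand [716.   12.6]
bystand [ 719.6 -169.9]
bystand sc [723.9   7.3]
bystand sc [ 717.6 -170. ]
```

```bash
cat >> h.py <<'E'
from scipy.spatial.transform import Rotation as Ro
# commanded pose (p,rpy)->target pose: scaled row
def row(p,rpy,q,yaw):
    A=Ro.from_euler("xyz",rpy,degrees=True); B=Ro.from_euler("xyz",[180,0,yaw],degrees=True)
    return (A.inv().apply(np.subtract(q,p))/200).round(4),((A.inv()*B).as_rotvec(degrees=True)/360).round(4)
E
python3 -c "
from h import *
p=[193.6,-488,242.3];r=[180,0,21.645]
print(row(p,r,[360,-250,242],100)); print(row([360,-250,242],[180,0,100],[488,-60,210],167))"; python3 -m jog --help | head -20
```

```text
(array([ 1.2123, -0.7992,  0.0015]), array([-0.    ,  0.    , -0.2177]))
(array([0.8244, 0.7952, 0.16  ]), array([ 0.    ,  0.    , -0.1861]))invalid input: not JSON, or not a number
```

```bash
python3 -m jog '[[[0.5,1,-0.66,0,0,0,-0.218],[0.5,1,-0.66,0,0,0,-0.218],[0.5,1,-0.66,0,0,0,-0.218],[0.5,1,-0.66,0,0,0,-0.218],[0.5,1,-0.66,0,0,0,-0.218],[0.5,1,-0.66,0,0,0,-0.218],[0.5,1,-0.66,0,0,0,-0.218],[0.5,1,-0.66,0,0,0,-0.218]]]'; python3 -c "
from h import *
s=bot.get_state();print(s['finger_gap'],bot.tcp_to_tips,s['qpos'].round(1));print(row(s['tcp_pos'],s['eef_rot'],[488,-60,200],167))"
```

```text
t: 1.3
tcp_pos: [330.9, -291.3, 242.3]
eef_rot: [-180.0, 0.0, 100.3]
force: [0.7, -0.8, -0.1]
finger_gap: 42.7
finger_force: 0.0
42.735589655394584 11.0 [-50.1  -9.8  -6.2  93.5  -0.   29.6]
(array([0.9977, 0.9797, 0.2115]), array([-0.    ,  0.    , -0.1853]))
```

```bash
python3 -m jog '[[[0.5,0.997,0.98,0.21,0,0,-0.185],[0.5,0.997,0.98,0.21,0,0,-0.185],[0.5,0.997,0.98,0.21,0,0,-0.185],[0.5,0.997,0.98,0.21,0,0,-0.185],[0.5,0.997,0.98,0.21,0,0,-0.185],[0.5,0.997,0.98,0.21,0,0,-0.185],[0.5,0.997,0.98,0.21,0,0,-0.185],[0.5,0.997,0.98,0.21,0,0,-0.185]]]'
python3 - <<'E'
from h import *
s=cams.capture("scene");t=cams.capture("top")
cv2.imwrite("pics/c2.png",np.hstack([crop(s,280,110,100,100,4),crop(t,270,180,100,100,4)]))
s=bot.get_state();print(s['tcp_pos'],s['eef_rot'],s['qpos'].round(1))
E
```

```text
t: 2.3
tcp_pos: [488.6, -61.1, 200.4]
eef_rot: [-180.0, 0.0, 166.6]
force: [0.2, -1.2, 0.3]
finger_gap: 42.3
finger_force: 0.0
[488.62897214 -61.25955073 200.51516588] [-1.79998061e+02  2.16347958e-02  1.66572634e+02] [-15.   -2.5  -4.3  88.1  -0.   -1.5]
```

View pics/c2.png

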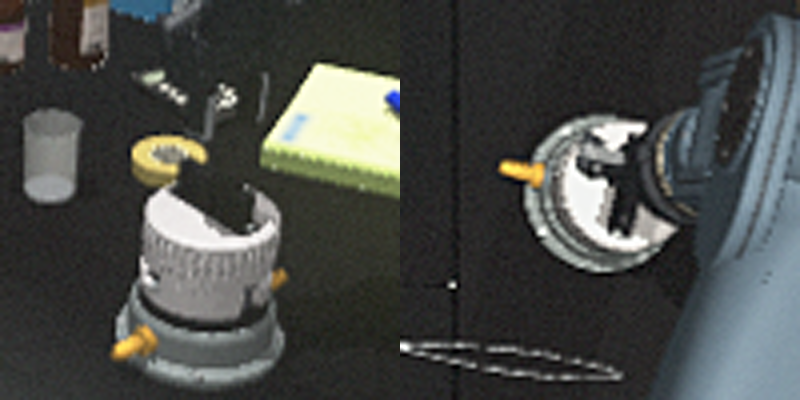

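Picture: the open fingers straddle the bar in line with it, and nothing else is close by. I descend and close gently.

```bash
python3 -m jog '[[[0.5,0,0,0.325,0,0,-0.001],[0.5,0,0,0.325,0,0,-0.001],[0.5,0,0,0.325,0,0,-0.001],[0,0,0,0.325,0,0,-0.001],[0,0,0,0.325,0,0,-0.001],[0,0,0,0.325,0,0,-0.001],[0,0,0,0.325,0,0,-0.001]]]' 20; python3 -c "
from h import *
s=bot.get_state();print(s['force'],s['moment'],s['tcp_pos'],s['eef_rot'])"
```

```text
t: 3.28
tcp_pos: [491.4, -61.6, 138.4]
eef_rot: [-180.0, 0.4, 167.1]
force: [2.0, -0.8, 4.5]
finger_gap: 13.5
finger_force: 24.9
[ 1.99642913 -0.77349566  4.53764034] [-0.17767683 -0.32274977 -0.06319963] [491.35574489 -61.64864206 138.37690228] [-179.96106778    0.4001208   167.06542122]
```

```bash
python3 -m jog '[[[0,0,0,0,0,0,0],[0,0,0,0,0,0,0]]]' 60; python3 -c "
from h import *
s=bot.get_state();print(s['force'],s['moment'],s['tcp_pos'],s['eef_rot'])"
```

```text
t: 3.52
tcp_pos: [491.4, -61.7, 138.3]
eef_rot: [-180.0, 0.4, 167.1]
force: [1.4, -0.7, 5.3]
finger_gap: 12.6
finger_force: 62.6
[ 1.37386546 -0.743332    5.33359771] [-0.22696078 -0.28297136 -0.10319169] [491.35180528 -61.65476084 138.34616826] [-179.95969786    0.40341398  167.06824041]
```

```bash
python3 -m jog '[[[0,0,0,0.02,0,0,0],[0,0,0,0.04,0,0,0],[0,0,0,0.04,0,0,0],[0,0,0,0.04,0,0,0]]]'; python3 -c "
from h import *
s=bot.get_state();print(s['force'],s['moment'],s['tcp_pos'],s['eef_rot'])"
```

```text
t: 4.03
tcp_pos: [491.5, -61.7, 130.8]
eef_rot: [-180.0, 0.4, 167.1]
force: [0.9, -1.4, 8.0]
finger_gap: 13.1
finger_force: 62.9
[ 0.8604563  -1.42507612  8.04274485] [-0.10486247 -0.1358985  -0.09162145] [491.47814432 -61.70948773 130.83968634] [-179.95763384    0.42604923  167.06703925]
```

```bash
python3 -m jog '[[[0,0,0,0.008,0,0,0],[0,0,0,0.008,0,0,-0.02],[0,0,0,0.008,0,0,-0.04],[0,0,0,0.008,0,0,-0.04]]]' 80; python3 -c "
from h import *
s=bot.get_state();print(s['force'],s['moment'],s['tcp_pos'],s['eef_rot'])"
```

```text
t: 4.53
tcp_pos: [491.8, -61.4, 130.1]
eef_rot: [-179.9, 0.5, -178.4]
force: [1.0, 0.3, 11.4]
finger_gap: 12.4
finger_force: 81.6
[ 0.98482868  0.28857963 11.41330888] [0.0801699  0.0612575  0.28007135] [491.81879428 -61.40200938 130.14166371] [-179.88731999    0.47107661 -178.44660479]
```

```bash
python3 -m jog '[[[0,0,0,-0.008,0,0,-0.02],[0,0,0,-0.008,0,0,-0.045],[0,0,0,-0.008,0,0,-0.07],[0,0,0,-0.008,0,0,-0.095],[0,0,0,-0.008,0,0,-0.11],[0,0,0,-0.008,0,0,-0.11]]]'; python3 -c "
from h import *
s=bot.get_state();print(s['force'],s['moment'],s['tcp_pos'],s['eef_rot'])"
```

```text
t: 5.28
tcp_pos: [491.2, -61.0, 131.0]
eef_rot: [-179.7, 0.3, -138.9]
force: [0.2, -0.2, 9.5]
finger_gap: 12.2
finger_force: 81.3
[ 0.15560235 -0.23502179  9.51504031] [0.31690835 0.11159634 0.19471946] [491.20348533 -61.0293196  130.98495787] [-179.71362705    0.25771136 -138.85949195]
```

```bash
python3 -m jog '[[[0,0,0,0,0,0,-0.012],[0,0,0,0,0,0,-0.022],[0,0,0,0,0,0,-0.022]]]'; python3 -m jog '[[[0,0,0,0,0,0,-0.008],[0,0,0,0,0,0,-0.008]]]'; python3 -c "
from h import *
s=bot.get_state();print(s['force'],s['moment'],s['tcp_pos'],s['eef_rot'])"
```

```text
t: 5.65
tcp_pos: [491.2, -61.0, 131.0]
eef_rot: [-179.7, 0.2, -131.0]
force: [-0.2, -0.4, 7.8]
finger_gap: 12.2
finger_force: 81.3
t: 5.9
tcp_pos: [491.1, -61.0, 130.9]
eef_rot: [-179.7, 0.2, -128.1]
force: [0.2, 1.0, 7.6]
finger_gap: 12.4
finger_force: 81.3
[0.15401605 0.96984487 7.56310544] [ 0.29147047  0.17324865 -0.03793911] [491.13460649 -61.00665623 130.92436741] [-179.68441355    0.19868029 -128.0976827 ]
```

```bash
for i in 1 2 ; do python3 -m jog '[[[0,0,0,0,0,0,-0.008],[0,0,0,0,0,0,-0.008]]]' |grep rot; python3 -c "
from h import *
s=bot.get_state();print(s['force'].round(1),s['moment'].round(2),s['tcp_pos'].round(1),s['eef_rot'].round(1))"; done
```

```text
eef_rot: [-179.7, 0.2, -125.2]
[ 0.4 -0.1  9.2] [0.3  0.14 0.03] [491.1 -61.  130.9] [-179.7    0.2 -125.2]
eef_rot: [-179.7, 0.2, -122.3]
[0.4 0.2 9.3] [0.27 0.13 0.05] [491.2 -61.  131. ] [-179.7    0.2 -122.3]
```

```bash
for i in 1 2 3; do python3 -m jog '[[[0,0,0,0,0,0,-0.008],[0,0,0,0,0,0,-0.008]]]' |grep rot; python3 -c "
from h import *
s=bot.get_state();print(s['force'].round(1),s['moment'].round(2),s['tcp_pos'].round(1),s['eef_rot'].round(1))"; done
```

```text
eef_rot: [-179.7, 0.2, -119.5]
[-0.2  0.8  9. ] [0.3  0.09 0.03] [491.2 -61.  131. ] [-179.7    0.2 -119.5]
eef_rot: [-179.6, 0.1, -116.6]
[0.2 0.2 9.1] [0.4  0.17 0.01] [491.2 -60.9 131. ] [-1.796e+02  1.000e-01 -1.166e+02]
eef_rot: [-179.6, 0.1, -113.7]
[ 0.1 -1.   9. ] [0.27 0.17 0.03] [491.2 -60.9 131. ] [-1.796e+02  1.000e-01 -1.137e+02]
```

```bash
for i in 1 2 3; do python3 -m jog '[[[0,0,0,0,0,0,-0.006],[0,0,0,0,0,0,-0.006]]]' |grep rot; python3 -c "
from h import *
s=bot.get_state();print(s['force'].round(1),s['moment'].round(2),s['tcp_pos'].round(1),s['eef_rot'].round(1),s['qpos'][5])"; done
```

```text
eef_rot: [-179.6, 0.1, -111.5]
[ 1.3 -0.1  9. ] [ 0.32  0.19 -0.05] [491.2 -60.9 131. ] [-1.796e+02  1.000e-01 -1.115e+02] -83.34014542317102
eef_rot: [-179.6, 0.1, -109.4]
[0.3 0.1 8.3] [ 0.35  0.21 -0.09] [491.2 -60.9 130.9] [-1.796e+02  1.000e-01 -1.094e+02] -85.49835253248077
eef_rot: [-179.6, 0.1, -107.2]
[0.8 0.2 8.2] [ 0.36  0.18 -0.04] [491.2 -60.8 130.9] [-1.796e+02  1.000e-01 -1.072e+02] -87.65851484342254
```

```bash
for i in 1 2; do python3 -m jog '[[[0,0,0,0,0,0,-0.006],[0,0,0,0,0,0,-0.006]]]' |grep rot; python3 -c "
from h import *
s=bot.get_state();print(s['force'].round(1),s['moment'].round(2),s['tcp_pos'].round(1),s['eef_rot'].round(1),s['qpos'][5])"; done;  python3 - <<'E'
from h import *
s=cams.capture("scene");t=cams.capture("top")
cv2.imwrite("pics/c3.png",np.hstack([crop(s,305,140,55,70,7),crop(t,290,190,55,70,7)]))
E
```

```text
eef_rot: [-179.6, 0.1, -105.1]
[-0.1 -0.   8.1] [ 0.36  0.22 -0.02] [491.1 -60.8 130.9] [-1.796e+02  1.000e-01 -1.051e+02] -89.81818302093436
eef_rot: [-179.7, 0.1, -103.0]
[-0.9  1.2  9.3] [ 0.45  0.33 -0.76] [490.8 -60.7 130.9] [-1.797e+02  1.000e-01 -1.030e+02] -91.84565900297555
```

View pics/c3.png

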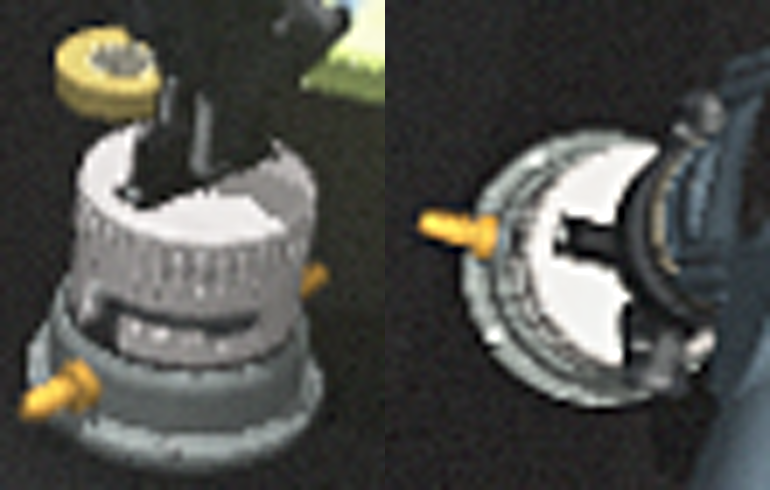

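The picture shows the cover turned with the hand, bar now across, with the J slot visible at (180,320). The torque rose to -0.76 N m, so this is the stop. I back off to the middle of the entry and lift.

```bash
python3 -m jog '[[[0,0,0,0,0,0,0.014],[0,0,0,0,0,0,0.014]]]';python3 -m jog '[[[0,0,0,-0.02,0,0,0],[0,0,0,-0.04,0,0,0],[0,0,0,-0.06,0,0,0],[0,0,0,-0.08,0,0,0],[0,0,0,-0.08,0,0,0]]]'; python3 -c "
from h import *
s=bot.get_state();print(s['force'].round(1),s['moment'].round(2),s['tcp_pos'].round(1),s['eef_rot'].round(1),s['qpos'][5])"
```

```text
t: 8.75
tcp_pos: [490.8, -60.9, 130.8]
eef_rot: [-179.7, 0.1, -108.0]
force: [-0.0, -0.3, 8.8]
finger_gap: 12.3
finger_force: 81.4
t: 9.38
tcp_pos: [489.4, -60.3, 143.1]
eef_rot: [-179.9, 0.1, -107.9]
force: [3.7, 1.5, -1.0]
finger_gap: 12.3
finger_force: 80.0
[ 3.7  1.5 -1. ] [ 0.43 -1.1  -0.01] [489.4 -60.3 143.1] [-1.799e+02  1.000e-01 -1.079e+02] -86.94490259700005
```

```bash
python3 -m jog '[[[0,0,0,0,0,0,0],[0,0,0,-0.03,0,0,0],[0,0,0,-0.05,0,0,0],[0,0,0,-0.05,0,0,0]]]'; python3 -c "
from h import *
s=bot.get_state();print(s['force'].round(1),s['moment'].round(2),s['tcp_pos'].round(1),s['eef_rot'].round(1),s['qpos'][5])"
```

```text
t: 9.88
tcp_pos: [489.2, -60.2, 152.6]
eef_rot: [-180.0, 0.1, -107.9]
force: [5.0, 2.7, -2.6]
finger_gap: 12.3
finger_force: 79.8
[ 5.   2.7 -2.6] [ 0.6  -1.4  -0.02] [489.2 -60.2 152.6] [-1.800e+02  1.000e-01 -1.079e+02] -86.94912271782032
```

```bash
python3 -c "
from h import *
print(row([489.2,-60.2,152.6],[180,0,-107.9],[491,-59.5,235],-107.9))"; python3 -m jog '[[[0,-0.005,-0.009,-0.02,0,0,0],[0,-0.005,-0.009,-0.08,0,0,0],[0,-0.005,-0.009,-0.25,0,0,0],[0,-0.005,-0.009,-0.4,0,0,0],[0,-0.005,-0.009,-0.4,0,0,0]]]'; python3 -c "
from h import *
s=bot.get_state();print(s['force'].round(1),s['moment'].round(2),s['tcp_pos'].round(1),s['eef_rot'].round(1),s['qpos'].round(1))
for p,z in [((500,255),0)]:pass
# tray from 4 corners at rim height (top cam)
c=cams.capture('top')
P=[ray(c,(a/1.5625,b/1.5625),15)[:2] for a,b in [(297,311),(394,323),(386,394),(287,375)]]
print(np.round(P,1),np.mean(P,0))"
```

```text
(array([-0.0061, -0.0075, -0.412 ]), array([0., 0., 0.]))
t: 10.5
tcp_pos: [491.2, -61.2, 236.3]
eef_rot: [-179.8, -0.1, -108.0]
force: [0.5, -0.2, -2.8]
finger_gap: 12.5
finger_force: 79.9
[ 0.5 -0.2 -2.8] [-0.03 -0.04  0.01] [491.2 -61.2 236.3] [-1.798e+02 -1.000e-01 -1.080e+02] [-14.8  -2.    0.2  92.   -0.1 -86.8]
[[582.  382.8]
 [557.6 171. ]
 [404.8 186.8]
 [443.4 399.7]] [496.96542124 285.05856393]
```

```bash
python3 -c "
from h import *
print(row([491,-61,236],[180,0,-108],[490,120,236],-108),row([490,120,236],[180,0,-108],[490,238,110],-108))"
```

```text
(array([-0.8592,  0.2844,  0.    ]), array([0., 0., 0.])) (array([-0.5611,  0.1823,  0.63  ]), array([0., 0., 0.]))
```

```bash
python3 -m jog '[[[0,-0.2,0.066,0,0,0,0],[0,-0.5,0.165,0,0,0,0],[0,-0.86,0.284,0,0,0,0],[0,-0.86,0.284,0,0,0,0]]]'; python3 -m jog '[[[0,-0.25,0.081,0.1,0,0,0],[0,-0.5,0.162,0.3,0,0,0],[0,-0.561,0.182,0.5,0,0,0],[0,-0.561,0.182,0.63,0,0,0],[0,-0.561,0.182,0.63,0,0,0]]]';python3 - <<'E'
from h import *
s=cams.capture("scene");t=cams.capture("top")
cv2.imwrite("pics/c4.png",np.hstack([crop(s,190,190,130,130,3),crop(t,150,170,130,130,3)]))
s=bot.get_state();print(s['force'].round(1),s['moment'].round(2),s['tcp_pos'].round(1),s['eef_rot'].round(1),s['qpos'].round(1))
E
```

```text
t: 11.05
tcp_pos: [487.6, 123.6, 230.9]
eef_rot: [179.7, -0.1, -107.7]
force: [-0.3, -0.1, -3.1]
finger_gap: 11.9
finger_force: 79.8
t: 11.68
tcp_pos: [487.2, 237.3, 103.7]
eef_rot: [179.7, -0.3, -108.0]
force: [-0.5, 0.0, -2.9]
finger_gap: 12.1
finger_force: 79.7
[-0.2 -0.4 -1.8] [ 0.01 -0.03 -0.03] [489.3 237.5 106.9] [ 1.799e+02 -1.000e-01 -1.080e+02] [ 18.9   6.4  -5.8  77.8  -0.1 -53.1]
```

View pics/c4.png

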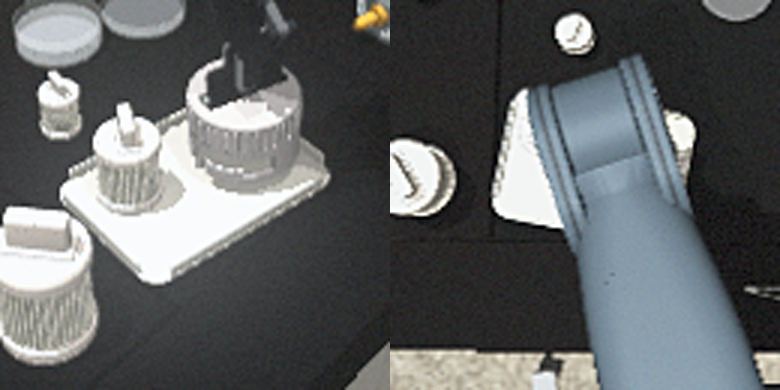

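Picture: the cover hangs over the empty half of the tray, clear of the cartridge. I lower it.

```bash
python3 -m jog '[[[0,0,0,0.04,0,0,0],[0,0,0,0.07,0,0,0],[0,0,0,0.07,0,0,0],[0,0,0,0.07,0,0,0]]]'; python3 -m jog '[[[0,0,0,0.01,0,0,0],[0,0,0,0.01,0,0,0]]]'; python3 -m jog '[[[0,0,0,0.01,0,0,0],[0,0,0,0.01,0,0,0]]]'
```

```text
t: 12.28
tcp_pos: [489.7, 238.8, 93.4]
eef_rot: [180.0, 0.0, -108.0]
force: [-0.0, 1.5, -2.9]
finger_gap: 12.0
finger_force: 79.8
t: 12.52
tcp_pos: [489.8, 238.8, 91.4]
eef_rot: [-180.0, 0.0, -107.9]
force: [0.7, 0.8, -2.7]
finger_gap: 12.6
finger_force: 79.8
t: 12.78
tcp_pos: [489.9, 238.7, 89.4]
eef_rot: [-180.0, 0.0, -108.0]
force: [-0.0, 0.0, -1.8]
finger_gap: 12.1
finger_force: 79.8
```

```bash
python3 -m jog '[[[0,0,0,0.006,0,0,0],[0.5,0,0,0.006,0,0,0],[0.5,0,0,0.006,0,0,0],[0.5,0,0,-0.2,0,0,0],[0.5,0,0,-0.55,0,0,0],[0.5,0,0,-0.55,0,0,0]]]'; python3 -c "
from h import *
s=bot.get_state();print(s['tcp_pos'],s['eef_rot'])
print(row(s['tcp_pos'],s['eef_rot'],[530.5,334.5,150],-38))"
```

```text
t: 13.52
tcp_pos: [492.7, 239.7, 205.5]
eef_rot: [-179.5, 0.4, -108.0]
force: [0.4, 0.2, -0.1]
finger_gap: 42.6
finger_force: 0.0
[492.65330471 239.69884894 205.48562415] [-179.49903606    0.36342392 -107.95190942]
(array([-0.5075, -0.0315,  0.2809]), array([-0.0018,  0.    , -0.1943]))
```

```bash
python3 -m jog '[[[0.5,-0.518,-0.0445,0,0,0,-0.194],[0.5,-0.518,-0.0445,0,0,0,-0.194],[0.5,-0.518,-0.0445,0.1,0,0,-0.194],[0.5,-0.518,-0.0445,0.245,0,0,-0.194],[0.5,-0.518,-0.0445,0.245,0,0,-0.194],[0.5,-0.518,-0.0445,0.245,0,0,-0.194],[0.5,-0.518,-0.0445,0.245,0,0,-0.194]]]'
python3 - <<'E'
from h import *
s=cams.capture("scene");t=cams.capture("top")
cv2.imwrite("pics/c5.png",np.hstack([crop(s,195,190,100,100,4),crop(t,150,170,100,100,4)]))
s=bot.get_state();print(s['tcp_pos'].round(1),s['eef_rot'].round(1),s['qpos'].round(1))
E
```

```text
t: 14.4
tcp_pos: [529.7, 334.3, 148.9]
eef_rot: [179.9, 0.0, -37.9]
force: [-0.4, 0.8, -1.0]
finger_gap: 42.6
finger_force: 0.0
[529.7 334.3 149.2] [179.9   0.  -38.1] [  26.1   18.    12.4   84.5   -0.  -115.7]
```

View pics/c5.png

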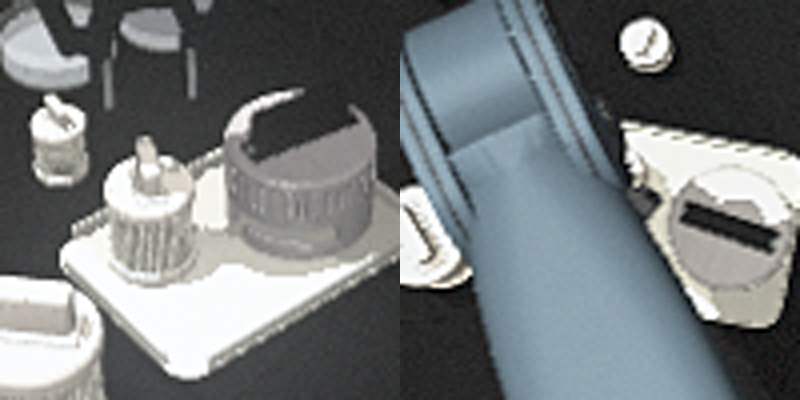

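Picture: the cover stands flat in the tray, and the fingers (tips (108,100) and (190,95)) are centred over the cartridge rib (148,145). I descend and grip.

```bash
python3 -m jog '[[[0.5,0,0,0.15,0,0,0],[0.5,0,0,0.3,0,0,0],[0.5,0,0,0.33,0,0,0],[0.5,0,0,0.33,0,0,0],[0,0,0,0.33,0,0,0],[0,0,0,0.33,0,0,0],[0,0,0,0.33,0,0,0]]]' 40;  python3 -c "
from h import *
s=bot.get_state();print(s['force'].round(1),s['moment'].round(2),s['tcp_pos'].round(1),s['eef_rot'].round(1))"
```

```text
t: 15.38
tcp_pos: [531.2, 335.1, 86.1]
eef_rot: [-179.8, -0.1, -38.1]
force: [0.4, 1.0, 2.6]
finger_gap: 10.8
finger_force: 43.3
[0.4 1.  2.6] [ 0.01 -0.03  0.02] [531.2 335.1  86.1] [-1.798e+02 -1.000e-01 -3.810e+01]
```

```bash
python3 -m jog '[[[0,0,0,-0.02,0,0,0],[0,0,0,-0.3,0,0,0],[0,0,0,-0.62,0,0,0],[0,0.2,0.3,-0.65,0,0,0.04],[0,0.4,0.6,-0.65,0,0,0.08],[0,0.53,0.84,-0.65,0,0,0.12],[0,0.53,0.84,-0.65,0,0,0.12],[0,0.53,0.84,-0.65,0,0,0.12]]]';  python3 -c "
from h import *
s=bot.get_state();print(s['force'].round(1),s['moment'].round(2),s['tcp_pos'].round(1),s['eef_rot'].round(1))
print(row(s['tcp_pos'],s['eef_rot'],[490.5,-61,200],-108))"
```

```text
t: 16.38
tcp_pos: [509.4, 135.8, 214.1]
eef_rot: [180.0, 0.0, -81.3]
force: [0.4, 0.6, -0.8]
finger_gap: 11.0
finger_force: 42.7
[ 0.4  0.6 -0.8] [ 0.    0.01 -0.03] [509.4 135.8 214.1] [180.    0.  -81.3]
(array([0.9587, 0.2417, 0.0706]), array([0.0001, 0.    , 0.0741]))
```

```bash
python3 -m jog '[[[0,0.3,0.075,0,0,0,0.03],[0,0.6,0.15,0,0,0,0.06],[0,0.85,0.215,0,0,0,0.074],[0,0.959,0.242,0.05,0,0,0.074],[0,0.959,0.242,0.07,0,0,0.074],[0,0.959,0.242,0.07,0,0,0.074],[0,0.959,0.242,0.07,0,0,0.074]]]';  python3 - <<'E'
from h import *
s=cams.capture("scene");t=cams.capture("top")
cv2.imwrite("pics/c6.png",np.hstack([crop(s,295,120,66,90,6),crop(t,280,180,66,90,6)]))
s=bot.get_state();print(s['force'].round(1),s['tcp_pos'].round(1),s['eef_rot'].round(1),s['qpos'].round(1))
c=cams.capture("scene");q=proj(c,[[490.5,-61,78],[490.5,-61,117]]);print((q-[295,120])*6)
E
```

```text
t: 17.25
tcp_pos: [491.3, -58.6, 200.5]
eef_rot: [-180.0, 0.0, -107.8]
force: [0.4, 0.9, -0.7]
finger_gap: 11.1
finger_force: 42.7
[ 0.1  0.6 -1.4] [491.3 -58.9 200.7] [-180.     0.  -107.8] [-14.6  -2.1  -3.9  88.1   0.  -86.8]
[[217.10926303 327.98929866]
 [224.52711129 262.88166665]]
```

View pics/c6.png

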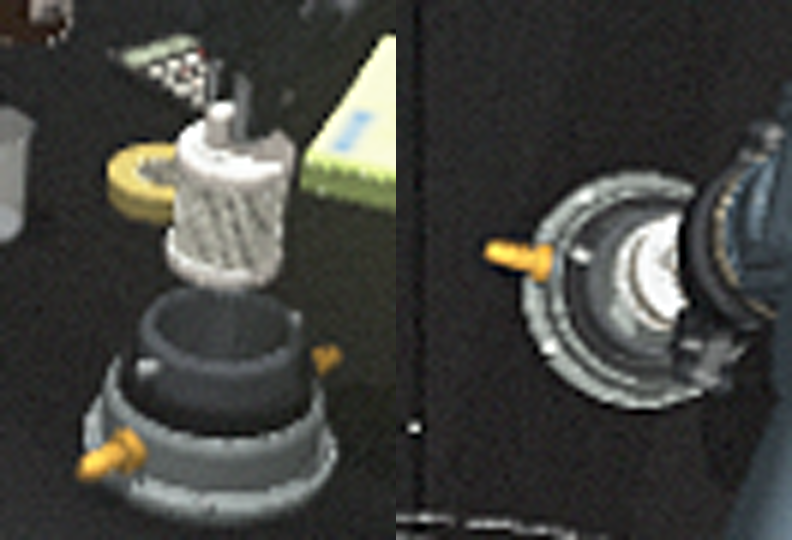

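Picture: the cartridge (bottom centre about (224,256)) hangs over the open collar (centre about (222,334)), and a pin shows at (148,365). I correct y by -2 mm and lower by feel.

```bash
python3 -c "
from h import *
print(row([491.3,-58.9,200.6],[180,0,-107.8],[490.9,-61,152],-108))"; python3 -m jog '[[[0,0.01,0,0.1,0,0,0],[0,0.01,-0.001,0.2,0,0,0],[0,0.01,-0.001,0.22,0,0,0],[0,0.01,-0.001,0.22,0,0,0]]]';  python3 -m jog '[[[0,0,0,0.05,0,0,0],[0,0,0,0.05,0,0,0]]]' | egrep 'tcp_p|force:'; python3 -m jog '[[[0,0,0,0.03,0,0,0],[0,0,0,0.05,0,0,0]]]' | egrep 'tcp_p|force:'
```

```text
(array([ 0.0106, -0.0013,  0.243 ]), array([ 0.    , -0.    ,  0.0006]))
t: 17.9
tcp_pos: [490.5, -61.7, 156.6]
eef_rot: [-180.0, 0.0, -107.9]
force: [0.0, 0.2, -0.5]
finger_gap: 10.8
finger_force: 42.6
tcp_pos: [490.2, -61.8, 145.8]
force: [-0.3, -0.5, -1.3]
finger_force: 42.7
tcp_pos: [490.4, -62.0, 136.0]
force: [0.6, 1.2, -1.5]
finger_force: 42.7
```

```bash
python3 -m jog '[[[0,0.001,0.003,0.05,0,0,0],[0,0.001,0.003,0.1,0,0,0],[0,0.001,0.003,0.15,0,0,0],[0,0.001,0.003,0.17,0,0,0],[0,0.001,0.003,0.17,0,0,0]]]'; for i in 1 2 3 4; do python3 -m jog '[[[0,0,0,0.01,0,0,0],[0,0,0,0.01,0,0,0]]]' | egrep 'tcp_p|force:'; done
```

```text
t: 19.02
tcp_pos: [489.5, -61.9, 101.8]
eef_rot: [179.9, -0.0, -108.0]
force: [-0.2, 0.6, -0.5]
finger_gap: 11.2
finger_force: 42.7
tcp_pos: [490.1, -62.0, 100.6]
force: [-0.3, 0.1, -1.8]
finger_force: 42.7
tcp_pos: [489.8, -61.9, 98.2]
force: [-0.0, 0.2, -0.6]
finger_force: 42.7
tcp_pos: [489.7, -61.9, 96.1]
force: [-0.0, -0.2, -0.8]
finger_force: 42.7
tcp_pos: [489.8, -61.9, 94.2]
force: [-0.1, -1.3, -1.3]
finger_force: 42.8
```

```bash
for i in 1 2; do python3 -m jog '[[[0,0,0,0.007,0,0,0],[0,0,0,0.007,0,0,0]]]' | egrep 'tcp_p|force:'; done
```

```text
tcp_pos: [490.2, -62.0, 93.9]
force: [-1.1, 0.3, 4.9]
finger_force: 43.5
tcp_pos: [490.3, -62.0, 93.9]
force: [-2.8, 0.9, 9.9]
finger_force: 44.3
```

The cartridge is on the bore floor (TCP 93.9, as expected). I release and go back for the cover.

```bash
python3 -m jog '[[[0,0,0,-0.014,0,0,0],[0.4,0,0,-0.014,0,0,0],[0.4,0,0,-0.014,0,0,0],[0.4,0,0,-0.3,0,0,0],[0.4,0,0,-0.5,0,0,0],[0.4,-0.3,0.1,-0.53,0,0,0],[0.4,-0.6,0.2,-0.53,0,0,0],[0.4,-0.6,0.2,-0.53,0,0,0]]]'
python3 - <<'E'
from h import *
s=cams.capture("scene")
cv2.imwrite("pics/c7.png",np.hstack([crop(s,295,140,66,80,6),crop(s,195,190,66,80,6)]))
s=bot.get_state();print(s['force'].round(1),s['tcp_pos'].round(1),s['eef_rot'].round(1))
print(row(s['tcp_pos'],s['eef_rot'],[489.9,238.7,150],-108))
E
```

```text
t: 21.52
tcp_pos: [488.4, 68.2, 197.4]
eef_rot: [180.0, 0.1, -107.6]
force: [-1.0, -1.2, -0.6]
finger_gap: 34.1
finger_force: 0.0
[ 0.4  0.4 -0.3] [488.6  66.4 197.2] [ 180.    -0.  -107.7]
(array([-0.823 ,  0.2556,  0.236 ]), array([ 0.    , -0.    ,  0.0008]))
```

View pics/c7.png

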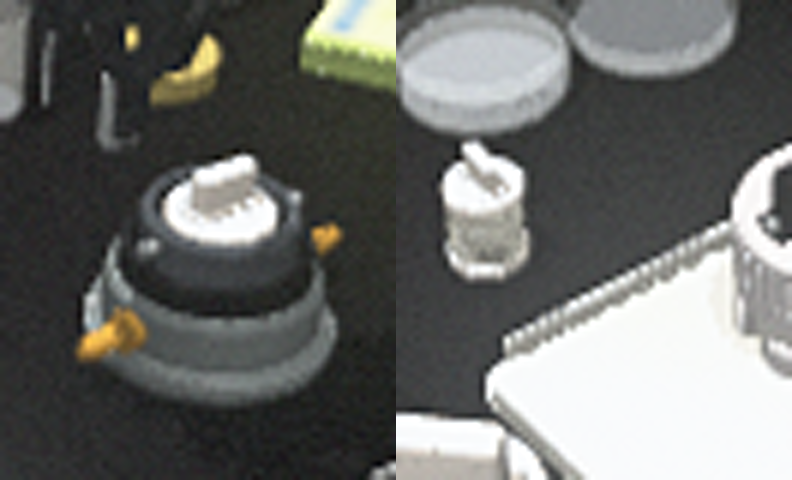

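Picture: the cartridge sits in the bore with its rib up at (225,185). I fetch the cover.

```bash
python3 -m jog '[[[0.5,-0.3,0.09,0,0,0,0],[0.5,-0.6,0.18,0.1,0,0,0.001],[0.5,-0.823,0.256,0.24,0,0,0.001],[0.5,-0.823,0.256,0.24,0,0,0.001],[0.5,-0.823,0.256,0.24,0,0,0.001]]]'; python3 -c "
from h import *
s=bot.get_state();print(s['tcp_pos'].round(1),s['eef_rot'].round(1),row(s['tcp_pos'],s['eef_rot'],[489.9,238.7,89],-108))"
```

```text
t: 22.2
tcp_pos: [491.1, 235.4, 149.2]
eef_rot: [180.0, -0.1, -108.4]
force: [-0.6, 0.3, -0.2]
finger_gap: 42.7
finger_force: 0.0
[491.1 235.4 149.2] [ 1.800e+02 -1.000e-01 -1.084e+02] (array([-0.0142,  0.0109,  0.3009]), array([ 0.    , -0.0003, -0.0011]))
```

```bash
python3 -m jog '[[[0.5,0,0,0.15,0,0,0],[0.5,0,0,0.29,0,0,0],[0.5,0,0,0.305,0,0,0],[0.5,0,0,0.305,0,0,0]]]'; python3 -c "
from h import *
s=bot.get_state();print(s['tcp_pos'].round(1),s['eef_rot'].round(1))"
```

```text
t: 22.7
tcp_pos: [491.9, 235.9, 89.8]
eef_rot: [-179.9, 0.0, -108.4]
force: [-0.2, 0.1, 1.1]
finger_gap: 42.8
finger_force: 0.0
[491.9 235.9  89.8] [-179.9    0.  -108.4]
```

```bash
python3 -m jog '[[[0.5,-0.01,0.014,0.003,0,0,-0.001],[0.5,-0.01,0.014,0.003,0,0,-0.001],[0,-0.01,0.014,0.003,0,0,-0.001],[0,-0.01,0.014,0.003,0,0,-0.001],[0,-0.01,0.014,0.003,0,0,-0.001],[0,-0.01,0.014,0.003,0,0,-0.001]]]' 80; python3 -c "
from h import *
s=bot.get_state();print(s['tcp_pos'].round(1),s['eef_rot'].round(1),s['force'].round(1))"
```

```text
t: 23.45
tcp_pos: [489.2, 239.9, 88.4]
eef_rot: [-180.0, 0.0, -107.9]
force: [1.0, 0.6, 2.0]
finger_gap: 12.5
finger_force: 78.2
[489.2 239.9  88.4] [-180.     0.  -107.9] [1.  0.6 2. ]
```

```bash
python3 -m jog '[[[0,0,0,-0.1,0,0,0],[0,0,0,-0.4,0,0,0],[0,0,0,-0.7,0,0,0],[0,0.3,-0.1,-0.72,0,0,0],[0,0.6,-0.2,-0.72,0,0,0],[0,0.9,-0.29,-0.72,0,0,0],[0,0.9,-0.29,-0.72,0,0,0]]]'; python3 -c "
from h import *
s=bot.get_state();print(s['tcp_pos'].round(1),s['eef_rot'].round(1),s['force'].round(1),row(s['tcp_pos'],s['eef_rot'],[491.4,-60.1,190],-108.2))"
```

```text
t: 24.32
tcp_pos: [487.7, 46.6, 230.7]
eef_rot: [179.9, -0.1, -108.4]
force: [0.2, 0.1, -2.4]
finger_gap: 12.2
finger_force: 78.7
[487.7  46.6 230.7] [ 1.799e+02 -1.000e-01 -1.084e+02] [ 0.2  0.1 -2.4] (array([ 0.5002, -0.1861,  0.2043]), array([ 0.0003, -0.0003, -0.0004]))
```

```bash
python3 -m jog '[[[0,0.25,-0.093,0,0,0,0],[0,0.5,-0.186,0.05,0,0,0],[0,0.5,-0.186,0.2,0,0,0],[0,0.5,-0.186,0.2,0,0,0],[0,0.5,-0.186,0.2,0,0,0]]]'; python3 -c "
from h import *
s=bot.get_state();print(s['tcp_pos'].round(1),s['eef_rot'].round(1),s['force'].round(1),s['moment'].round(2),row(s['tcp_pos'],s['eef_rot'],[491.4,-60.1,170],-108.2))"
```

```text
t: 24.95
tcp_pos: [493.0, -55.0, 192.0]
eef_rot: [180.0, 0.0, -107.9]
force: [0.8, 1.0, -1.5]
finger_gap: 12.3
finger_force: 78.6
[493. -55. 192.] [ 180.     0.  -107.9] [ 0.8  1.  -1.5] [ 0.04 -0.02  0.03] (array([ 0.0269, -0.0004,  0.1102]), array([0.0001, 0.0001, 0.0009]))
```

```bash
python3 -m jog '[[[0,0.027,0,0,0,0,0.001],[0,0.027,0,0.1,0,0,0.001],[0,0.027,0,0.1,0,0,0.001],[0,0.027,0,0.1,0,0,0.001]]]'; python3 -c "
from h import *
s=bot.get_state();print(s['tcp_pos'].round(1),s['eef_rot'].round(1),s['force'].round(1),s['moment'].round(2),row(s['tcp_pos'],s['eef_rot'],[491.4,-60.1,162],-108.2))"
```

```text
t: 25.45
tcp_pos: [491.8, -61.1, 173.0]
eef_rot: [-179.9, 0.0, -108.3]
force: [0.5, -0.2, -1.7]
finger_gap: 12.3
finger_force: 78.6
[491.8 -61.1 173. ] [-179.9    0.  -108.3] [ 0.5 -0.2 -1.7] [0.05 0.03 0.  ] (array([-0.004 ,  0.0036,  0.0549]), array([-0.0002,  0.    , -0.0003]))
```

```bash
python3 -m jog '[[[0,-0.004,0.003,0.02,0,0,0],[0,-0.004,0.003,0.04,0,0,0],[0,-0.004,0.003,0.04,0,0,0]]]' | egrep 'tcp_p|force:'; for i in 1 2 3; do python3 -m jog '[[[0,0,0,0.015,0,0,0],[0,0,0,0.02,0,0,0],[0,0,0,0.02,0,0,0]]]' | egrep 'tcp_p|force:';done
```

```text
tcp_pos: [490.8, -60.1, 163.5]
force: [0.3, -0.9, -2.3]
finger_force: 78.7
tcp_pos: [491.0, -60.2, 159.8]
force: [0.5, 0.5, -1.8]
finger_force: 78.7
tcp_pos: [491.0, -60.2, 155.7]
force: [0.1, -0.3, -2.4]
finger_force: 78.7
tcp_pos: [491.0, -60.2, 151.7]
force: [-0.2, -0.5, -2.6]
finger_force: 78.7
```

```bash
python3 -m jog '[[[0,0,0,0.02,0,0,0],[0,0,0,0.04,0,0,0],[0,0,0,0.05,0,0,0],[0,0,0,0.05,0,0,0]]]' | egrep 'tcp_p|force:'; for i in 1 2 3; do python3 -m jog '[[[0,0,0,0.01,0,0,0],[0,0,0,0.015,0,0,0],[0,0,0,0.015,0,0,0]]]' | egrep 'tcp_p|force:';done
```

```text
tcp_pos: [491.0, -60.2, 141.7]
force: [-0.6, -0.7, -3.0]
finger_force: 78.7
tcp_pos: [491.4, -60.2, 139.8]
force: [-0.9, 0.5, 4.3]
finger_force: 79.6
tcp_pos: [491.4, -60.3, 136.3]
force: [-1.3, 0.5, 6.4]
finger_force: 79.9
tcp_pos: [491.4, -60.3, 133.6]
force: [-2.4, 0.8, 6.0]
finger_force: 80.1
```

```bash
for i in 1 2; do python3 -m jog '[[[0,0,0,0.005,0,0,0],[0,0,0,0.008,0,0,0],[0,0,0,0.008,0,0,0]]]' | egrep 'tcp_p|force:';done;  for i in 1 2; do python3 -m jog '[[[0,0,0,0,0,0,0.012],[0,0,0,0,0,0,0.012]]]' | egrep 'tcp_p|force:|rot'; python3 -c "
from h import *
s=bot.get_state();print(s['moment'].round(2))"; done
```

```text
tcp_pos: [491.4, -60.2, 132.4]
force: [-1.6, 0.6, 6.7]
finger_force: 80.2
tcp_pos: [491.4, -60.3, 131.1]
force: [-2.2, 0.4, 9.0]
finger_force: 80.4
tcp_pos: [492.1, -60.2, 131.1]
eef_rot: [-179.8, 0.0, -112.7]
force: [-1.7, 0.9, 7.8]
finger_force: 80.3
[ 0.24  0.48 -0.07]
tcp_pos: [492.3, -60.3, 131.3]
eef_rot: [-179.8, 0.1, -117.0]
force: [-1.2, 0.7, 7.6]
finger_force: 80.2
[ 0.21  0.41 -0.11]
```

```bash
for i in 1 2 3; do python3 -m jog '[[[0,0,0,0,0,0,0.02],[0,0,0,0,0,0,0.03],[0,0,0,0,0,0,0.03]]]' | egrep 'tcp_p|force:|rot'; python3 -c "
from h import *
s=bot.get_state();print(s['moment'].round(2))"; done
```

```text
tcp_pos: [492.7, -60.5, 131.4]
eef_rot: [-179.8, 0.1, -127.8]
force: [-0.4, 0.8, 8.5]
finger_force: 80.2
[ 0.16  0.32 -0.06]
tcp_pos: [492.7, -60.8, 131.5]
eef_rot: [-179.8, 0.1, -138.6]
force: [0.8, 0.1, 8.2]
finger_force: 80.2
[ 0.06  0.31 -0.07]
tcp_pos: [492.8, -60.8, 131.5]
eef_rot: [-179.8, 0.2, -149.4]
force: [-0.1, -0.0, 7.8]
finger_force: 80.2
[ 0.09  0.29 -0.04]
```

```bash
for i in 1 2 3 ; do python3 -m jog '[[[0,0,0,0,0,0,0.02],[0,0,0,0,0,0,0.037],[0,0,0,0,0,0,0.037]]]' | egrep 'tcp_p|force:|rot'; python3 -c "
from h import *
s=bot.get_state();print(s['moment'].round(2))"; done
```

```text
tcp_pos: [492.8, -60.8, 131.5]
eef_rot: [-179.9, 0.2, -162.7]
force: [-0.4, -0.2, 6.9]
finger_force: 80.2
[ 0.1   0.27 -0.13]
tcp_pos: [492.8, -60.8, 131.5]
eef_rot: [-179.9, 0.3, -176.1]
force: [0.0, -0.7, 7.1]
finger_force: 80.2
[ 0.11  0.29 -0.14]
tcp_pos: [493.2, -61.1, 131.7]
eef_rot: [-179.9, 0.3, 170.6]
force: [-0.0, -0.7, 7.8]
finger_force: 80.2
[-0.04  0.14 -0.13]
```

```bash
for i in 1 2 3 ; do python3 -m jog '[[[0,0,0,0,0,0,0.005],[0,0,0,0,0,0,0.005]]]' | egrep 'tcp_p|force:|rot'; python3 -c "
from h import *
s=bot.get_state();print(s['moment'].round(2))"; done
```

```text
tcp_pos: [493.2, -61.1, 131.7]
eef_rot: [-179.9, 0.3, 168.9]
force: [0.1, -1.0, 8.2]
finger_force: 80.2
[-0.06  0.15  0.01]
tcp_pos: [493.2, -61.2, 131.7]
eef_rot: [-179.9, 0.3, 167.1]
force: [0.1, -2.1, 7.8]
finger_force: 80.2
[-0.13  0.09  0.02]
tcp_pos: [493.3, -61.3, 131.7]
eef_rot: [-179.9, 0.3, 165.3]
force: [0.9, -1.5, 7.6]
finger_force: 80.2
[-0.16  0.09  0.04]
```

```bash
for i in 1 2 ; do python3 -m jog '[[[0,0,0,0,0,0,0.004],[0,0,0,0,0,0,0.004]]]' | egrep 'tcp_p|force:|rot'; python3 -c "
from h import *
s=bot.get_state();print(s['moment'].round(2))"; done
```

```text
tcp_pos: [493.8, -61.5, 131.8]
eef_rot: [-179.9, 0.4, 163.9]
force: [1.5, -1.8, 6.5]
finger_force: 80.1
[-0.23 -0.16  0.29]
tcp_pos: [494.0, -61.5, 131.8]
eef_rot: [-179.9, 0.4, 162.6]
force: [1.7, -2.8, 7.0]
finger_force: 81.2
[-0.39 -0.21  1.06]
```

The cover is at its clockwise stop (torque rose to 1.06 N m). I back off slightly and let the spring lift it into the notch.

```bash
python3 -m jog '[[[0,0,0,0,0,0,-0.01],[0,0,0,0,0,0,-0.01]]]' | egrep 'tcp_p|force:|rot'; for i in 1 2 3; do python3 -m jog '[[[0,0,0,-0.008,0,0,0],[0,0,0,-0.012,0,0,0],[0,0,0,-0.012,0,0,0]]]' | egrep 'tcp_p|force:|rot'; done;python3 -c "
from h import *
s=bot.get_state();print(s['moment'].round(2))"
```

```text
tcp_pos: [493.5, -61.2, 131.8]
eef_rot: [-180.0, 0.4, 166.0]
force: [0.1, -0.6, 8.1]
finger_force: 80.2
tcp_pos: [493.5, -61.2, 134.0]
eef_rot: [-180.0, 0.4, 166.0]
force: [1.9, -1.5, 7.2]
finger_force: 80.0
tcp_pos: [493.4, -61.1, 136.1]
eef_rot: [-180.0, 0.3, 166.0]
force: [0.9, -2.1, 4.9]
finger_force: 79.9
tcp_pos: [492.9, -60.9, 138.0]
eef_rot: [-180.0, 0.3, 166.0]
force: [2.7, -2.0, 5.3]
finger_force: 79.8
[-0.38 -0.76 -0.04]
```

```bash
for i in 1 2; do python3 -m jog '[[[0,0,0,-0.006,0,0,0],[0,0,0,-0.007,0,0,0],[0,0,0,-0.007,0,0,0]]]' | egrep 'tcp_p|force:|rot'; done;python3 -c "
from h import *
s=bot.get_state();print(s['moment'].round(2))"
```

```text
tcp_pos: [492.6, -60.9, 138.4]
eef_rot: [-180.0, 0.2, 166.0]
force: [4.7, -2.5, 2.0]
finger_force: 79.3
tcp_pos: [492.5, -60.9, 138.5]
eef_rot: [-180.0, 0.2, 166.0]
force: [6.1, -2.8, -3.5]
finger_force: 78.6
[-0.66 -1.63 -0.05]
```

The lift stops at TCP 138.4 against the notch floor, so the cover is locked. I release and withdraw.

```bash
python3 -m jog '[[[0,0,0,0.005,0,0,0],[0.5,0,0,0.005,0,0,0],[0.5,0,0,0.005,0,0,0],[0.5,0,0,0.005,0,0,0],[0.5,0,0,-0.2,0,0,0],[0.5,0,0,-0.5,0,0,0],[0.5,0.5,0,-0.6,0,0,0],[0.5,0.9,0,-0.6,0,0,0]]]'; python3 -m jog '[[[0.5,0.3,0.3,0,0,0,0],[0.5,0.3,0.6,0,0,0,0],[0.5,0.3,0.6,0,0,0,0],[0.5,0.3,0.6,0,0,0,0]]]'
python3 - <<'E'
from h import *
s=cams.capture("scene");t=cams.capture("top")
cv2.imwrite("pics/c8.png",np.hstack([crop(s,230,110,130,100,3),crop(t,270,130,130,100,3)]))
for z in(137,149): print(z,((proj(s,[[491,-61,z-0],[526,-69,z],[456,-53,z]])-[230,110])*3).round().tolist())
E
```

```text
t: 36.45
tcp_pos: [370.6, -30.2, 257.5]
eef_rot: [180.0, 0.1, 166.0]
force: [-0.3, -0.3, 0.9]
finger_gap: 42.6
finger_force: 0.0
t: 36.95
tcp_pos: [341.2, 101.6, 255.8]
eef_rot: [-180.0, -0.0, 166.2]
force: [0.5, -0.4, -0.1]
finger_gap: 42.9
finger_force: 0.0
137 [[309.0, 144.0], [284.0, 130.0], [335.0, 159.0]]
149 [[310.0, 134.0], [285.0, 119.0], [336.0, 149.0]]
```

View pics/c8.png

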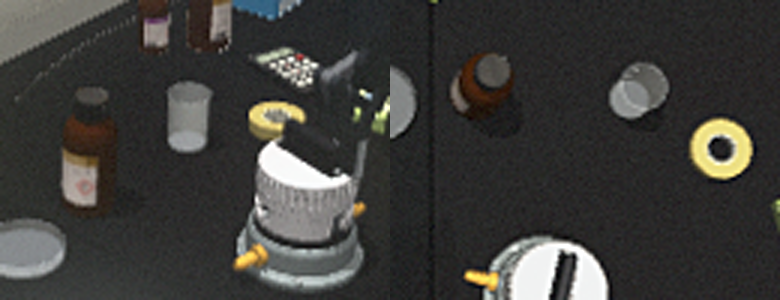

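The picture shows the cover seated as at the start, with bottle and beaker untouched. I check it numerically against the first image, then hand in.

Run:
```python
from h import *
for n,(x,y,w,h) in {"scene":(313,155,40,35),"top":(300,200,50,48)}.items():
    o=cv2.imread(f"pics/{n}0.png"); c=cv2.resize(cams.capture(n)["frame"],(800,600),interpolation=cv2.INTER_CUBIC)
    k=1.5625; X,Y,W,H=[int(v*k) for v in(x,y,w,h)]
    r=cv2.matchTemplate(c[Y-15:Y+H+15,X-15:X+W+15],o[Y:Y+H,X:X+W],cv2.TM_CCOEFF_NORMED); _,m,_,l=cv2.minMaxLoc(r); print(n,m,l[0]-15,l[1]-15)
print(bot.get_state()["dq"].round(2))
```

```text
scene 0.843535840511322 0 0
top 0.9790520071983337 0 0
[-0.41  0.04  0.03 -0.04  0.12  0.15]
```

```bash
python3 -c "
from plant import bot
print(bot.sign_off())"
```

```text
the job is handed in; nothing more can be done
None
```

The job is handed in at about 37 s: the cartridge sits in the housing rib up, the cover is twisted to its stop and locked home by its spring, and the bottle and beaker were not touched.

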